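# Lay glass blanks on the bare domed formers

## Robot

A 6-joint arm with a two-finger parallel gripper is mounted at the origin on the work surface. World frame = base frame: x ahead of the robot, y to its left, z up, the work surface at z = 0. Lengths are in mm, angles in rad, forces in N, time in s.
With the tool pointing down it reaches from about 350 to 975 mm from the base axis. Payload 7.1 kg.
Tool frame: the origin (TCP) lies midway between the tips of the shut fingers; the grasp point (between the pads) lies 19 mm behind it; z points along the fingers, y is the line along which they close (so a half turn about z gives the same grasp; the last joint's range is limited). The gripper opens to 88 mm and grips with 3 to 60 N. Pads are 20 mm wide; open, the fingers measure 115 mm over their backs; the gripper's body (75 mm by 178 mm) begins 61 mm behind the grasp point.
Start: joints at [-1.168, 0.423, 1.63, -0, 1.089, -0.019], TCP at [255.892, -570.196, 222.675] pointing down, gripper open.
Joint ranges: [-3, 3], [-0.9, 2.11], [0.09, 2.58], [-1.31, 4.45], [0.11, 2.69], [-2.54, 2.54]. Speed limits (rad/s): [2.39, 2.39, 3.01, 3.14, 3.14, 3.14].

## Interface

Orientations are given as a rotation vector (axis times angle).
In Python, from workcell import get_obs, get_image, camera_params, close_job gives the robot as it stands.
- The arm moves only by the shell command python3 -m creep 'ROWS' [OPENING]. ROWS is a JSON object of lists of equal length, an entry for each row: "delta_pos": the shift along the tool's x, y, z in m, a list of three; "twist": the turn, a rotation vector about the tool's x, y, z in degrees, a list of three. A call has 1 to 20 rows; each row shifts and turns the commanded pose from where the row before left it, along the tool's axes as they then stand; what a row does not reach is not made up. A row lasts 1/12 s, in which the tool goes at most 41.7 mm and 7.16 degrees, less where a joint would pass 70% of its speed; a pose out of reach is approached as far as the arm can. A call with a gripper value outside its range is refused whole. OPENING is the opening, from 0 (shut) to 1 (fully open), set as the call begins (- or left out, the last holds). The fingers move at their own pace and stop on an object; the grip force is fixed at half the most. Time passes only in rows, so rows that do not move let the fingers close. It gives the time, the measured TCP pose, the force, the opening and the grip force at its end, in the units of the state.
- get_obs(): the state, without advancing time (a new reading comes with each control period).
- get_image(name): name is "scene" or "top" or "wrist"; returns (picture, depth): 384x512x3 uint8, red, green, blue; 384x512 float32, mm along the optical axis (not along the pixel's ray), 0 where there is no reading.
- camera_params(name): a dict with "camera_matrix" (3x3 intrinsics, pixels), "extrinsics" (4x4, takes a point from camera to world coordinates). Camera axes: x right, y down, z forward; pixel columns grow to the right and rows downward; lengths in mm; the calibration is good to about 2 mm. A picture is of the moment at which its call begins: read the wrist's pose just before it. camera_params takes no time and is no camera call; for the wrist camera it gives the pose at the moment of the call.
- close_job(): hands the job in; it is judged then, once.
The state is a dict: "t": time; "qpos": joint angles; "qvel": joint speeds; "joint_torque": joint torques, N m; "ee_pos": TCP position; "orientation": TCP orientation; "ft_force": force on the tool from outside, world axes, zero at the start; "moment": the same for the moment, N m; "width": finger opening in mm; "grasp_force": force on a finger pad.
Only numpy, scipy, OpenCV 4.12 (cv2) and the standard library are available. Lean on these libraries where they do the work, as an engineer would, in place of code of your own. Each camera call takes 0.05 s, during which the arm holds its last target. There are 200 camera calls.

## Task

Load the oven carrier: two of its four domed formers are still bare. Take blanks from the sloping draining rack and lay one on top of each bare former, centred so that it balances there level on its own; set it down gently: the glass chips if it is pressed hard or let fall. Leave the blanks that already lie on formers, the blank left over in the rack and the other things on the bench as they are.

Things in the scene. Friction and masses are not known exactly. Their poses are not given: they have to be found in the camera images.
- carrier: fixed square oven carrier, a pale refractory plate 258 x 258 mm banded with steel; origin at the centre of its underside, on the bench, its top face 22 mm above. The four formers stand on it in a square, at x = +-60 and y = +-60 mm of its own axes.
- former_1: one of four white ceramic formers, fixed on the carrier, in any order: a round foot 104 mm across, 12 mm high, with a dome of 50 mm ball radius. Origin: centre of its underside, z its axis (up). Refaced often, none equally high: the dome's top is 38 to 48 mm above the origin, to be found by touch. Two of the four are bare, two carry a blank.
- former_2: one of four white ceramic formers, fixed on the carrier, in any order: a round foot 104 mm across, 12 mm high, with a dome of 50 mm ball radius. Origin: centre of its underside, z its axis (up). Refaced often, none equally high: the dome's top is 38 to 48 mm above the origin, to be found by touch. Two of the four are bare, two carry a blank.
- former_3: one of four white ceramic formers, fixed on the carrier, in any order: a round foot 104 mm across, 12 mm high, with a dome of 50 mm ball radius. Origin: centre of its underside, z its axis (up). Refaced often, none equally high: the dome's top is 38 to 48 mm above the origin, to be found by touch. Two of the four are bare, two carry a blank.
- former_4: one of four white ceramic formers, fixed on the carrier, in any order: a round foot 104 mm across, 12 mm high, with a dome of 50 mm ball radius. Origin: centre of its underside, z its axis (up). Refaced often, none equally high: the dome's top is 38 to 48 mm above the origin, to be found by touch. Two of the four are bare, two carry a blank.
- blank_1: flat dark green sun-glass disc, 65 mm across, 10 mm thick, 65 to 110 g; origin at the centre of its underside, z its axis (up through the disc). At the start it lies balanced on a former: leave it. Fragile: chips if pressed on a former with over 20 N or let fall more than about 3 mm.
- blank_2: flat dark green sun-glass disc, 65 mm across, 10 mm thick, 65 to 110 g; origin at the centre of its underside, z its axis (up through the disc). At the start it lies balanced on a former: leave it. Fragile: chips if pressed on a former with over 20 N or let fall more than about 3 mm.
- blank_3: flat dark green sun-glass disc, 65 mm across, 10 mm thick, 65 to 110 g; origin at the centre of its underside, z its axis (up through the disc). At the start it lies in a berth of the rack, sloping at 35 degrees. Fragile: chips if pressed on a former with over 20 N or let fall more than about 3 mm.
- blank_4: flat dark green sun-glass disc, 65 mm across, 10 mm thick, 65 to 110 g; origin at the centre of its underside, z its axis (up through the disc). At the start it lies in a berth of the rack, sloping at 35 degrees. Fragile: chips if pressed on a former with over 20 N or let fall more than about 3 mm.
- blank_5: flat dark green sun-glass disc, 65 mm across, 10 mm thick, 65 to 110 g; origin at the centre of its underside, z its axis (up through the disc). At the start it lies in a berth of the rack, sloping at 35 degrees. Fragile: chips if pressed on a former with over 20 N or let fall more than about 3 mm.
- rack: fixed steel draining rack, 340 mm wide (y), 140 mm deep; origin at the centre of its underside. Its wires rise at 35 degrees towards its +x and carry three blanks 108 mm apart in y (undersides centred at x 0, z 62 mm). Under each blank two wires, at its lower rim two pegs 14 mm proud, all 16 mm either side of its middle; its y flanks are free for fingers, 20 mm deep.
- bottle: white plastic bottle, 68 mm across, 190 mm high, origin at the centre of its base; bystander.
- jar: amber glass jar, 76 mm across, 85 mm high, origin at the centre of its base; bystander.
- case: black spectacle case, 70 x 165 x 50 mm, origin at the centre of its underside; bystander.
Things that resemble listed ones, but are neither listed nor needed, are in the scene too. Leave any pink look-alike of the blank_5 alone. Leave any yellow look-alike of the blank_4 alone.

How it is judged (in metres and radians):
At the end, for the whole second after the job is handed in: Each former carries one blank, centred within 7 mm, level within 8 degrees, on the dome, still (under 0.03 m/s) and released: the first two as they lay, two spares on the formers that were bare; the third spare within 12 mm of where it lay in the rack (horizontal distance between blank_1 and former_1 below 0.007 m and angle between each of blank_1, blank_2's own z axis and vertical below 0.14 rad and contact force between blank_1 and former_1 above 0.2 N and linear speed of each of blank_1, blank_2 below 0.03 m/s and contact force between each of blank_1, blank_2 and the fingers below 0.05 N and horizontal distance between blank_2 and former_2 below 0.007 m and contact force between blank_2 and former_2 above 0.2 N and ((horizontal distance between blank_3 and former_3 below 0.007 m and angle between each of blank_3, blank_4's own z axis and vertical below 0.14 rad and contact force between blank_3 and former_3 above 0.2 N and linear speed of each of blank_3, blank_4 below 0.03 m/s and contact force between each of blank_3, blank_4 and the fingers below 0.05 N and horizontal distance between blank_4 and former_4 below 0.007 m and contact force between blank_4 and former_4 above 0.2 N and distance of blank_5 from where it was at the start of the episode below 0.012 m) or (horizontal distance between blank_3 and former_3 below 0.007 m and angle between each of blank_3, blank_5's own z axis and vertical below 0.14 rad and contact force between blank_3 and former_3 above 0.2 N and linear speed of each of blank_3, blank_5 below 0.03 m/s and contact force between each of blank_3, blank_5 and the fingers below 0.05 N and horizontal distance between blank_5 and former_4 below 0.007 m and contact force between blank_5 and former_4 above 0.2 N and distance of blank_4 from where it was at the start of the episode below 0.012 m) or (horizontal distance between blank_4 and former_3 below 0.007 m and angle between each of blank_4, blank_3's own z axis and vertical below 0.14 rad and contact force between blank_4 and former_3 above 0.2 N and linear speed of each of blank_4, blank_3 below 0.03 m/s and contact force between each of blank_4, blank_3 and the fingers below 0.05 N and horizontal distance between blank_3 and former_4 below 0.007 m and contact force between blank_3 and former_4 above 0.2 N and distance of blank_5 from where it was at the start of the episode below 0.012 m) or (horizontal distance between blank_4 and former_3 below 0.007 m and angle between each of blank_4, blank_5's own z axis and vertical below 0.14 rad and contact force between blank_4 and former_3 above 0.2 N and linear speed of each of blank_4, blank_5 below 0.03 m/s and contact force between each of blank_4, blank_5 and the fingers below 0.05 N and horizontal distance between blank_5 and former_4 below 0.007 m and contact force between blank_5 and former_4 above 0.2 N and distance of blank_3 from where it was at the start of the episode below 0.012 m) or (horizontal distance between blank_5 and former_3 below 0.007 m and angle between each of blank_5, blank_3's own z axis and vertical below 0.14 rad and contact force between blank_5 and former_3 above 0.2 N and linear speed of each of blank_5, blank_3 below 0.03 m/s and contact force between each of blank_5, blank_3 and the fingers below 0.05 N and horizontal distance between blank_3 and former_4 below 0.007 m and contact force between blank_3 and former_4 above 0.2 N and distance of blank_4 from where it was at the start of the episode below 0.012 m) or (horizontal distance between blank_5 and former_3 below 0.007 m and angle between each of blank_5, blank_4's own z axis and vertical below 0.14 rad and contact force between blank_5 and former_3 above 0.2 N and linear speed of each of blank_5, blank_4 below 0.03 m/s and contact force between each of blank_5, blank_4 and the fingers below 0.05 N and horizontal distance between blank_4 and former_4 below 0.007 m and contact force between blank_4 and former_4 above 0.2 N and distance of blank_3 from where it was at the start of the episode below 0.012 m))); the robot touches nothing.
It fails at once if a blank is pressed on a former with more than 20 N (contact force between any of blank_1, blank_2, blank_3, blank_4, blank_5 and former_1 above 20 N or contact force between any of blank_1, blank_2, blank_3, blank_4, blank_5 and former_2 above 20 N or contact force between any of blank_1, blank_2, blank_3, blank_4, blank_5 and former_3 above 20 N or contact force between any of blank_1, blank_2, blank_3, blank_4, blank_5 and former_4 above 20 N).
It fails at once if a blank is let fall: it moves faster than 0.25 m/s (a drop of about 3 mm) while the fingers do not hold it ((contact force between blank_1 and the fingers below 0.05 N and linear speed of blank_1 above 0.25 m/s) or (contact force between blank_2 and the fingers below 0.05 N and linear speed of blank_2 above 0.25 m/s) or (contact force between blank_3 and the fingers below 0.05 N and linear speed of blank_3 above 0.25 m/s) or (contact force between blank_4 and the fingers below 0.05 N and linear speed of blank_4 above 0.25 m/s) or (contact force between blank_5 and the fingers below 0.05 N and linear speed of blank_5 above 0.25 m/s)).
It fails at once if a blank that was already on a former is shifted by more than 10 mm (distance of any of blank_1, blank_2 from where it was at the start of the episode above 0.01 m).
It fails at once if the bottle, jar or spectacle case is shifted by more than 20 mm (distance of any of bottle, jar, case from where it was at the start of the episode above 0.02 m).
It also fails if it takes over 72 s, if anything falls off the work surface, if the arm or the gripper's body presses on something with over 40 N, if the wrist force passes 120 N, or if a joint passes its speed limit or range.

## Working session

There is one attempt and no reset: what is moved stays moved. The work goes in short steps, Python scripts to look and compute and a shell command to move; the robot and the scene stay as the last step left them, time stands still between calls to the robot, and variables do not carry over. Pictures are saved under pics/ and viewed, at most 10 in all, crops included, and the job is handed in when it is done.

```bash
mkdir -p pics; ls; python3 - <<'E'
from workcell import *
import cv2, numpy as np, json
o=get_obs(); print({k:np.round(v,3).tolist() for k,v in o.items()})
for n in ("top","scene"):
    im,d=get_image(n); p=camera_params(n)
    cv2.imwrite(f"pics/{n}0.png",im[:,:,::-1]); np.savez(f"{n}0.npz",im=im,d=d,K=p["camera_matrix"],E=p["extrinsics"])
    print(n,np.round(p["camera_matrix"],1).tolist(),np.round(p["extrinsics"],3).tolist())
E
```

```text
pics
{'t': 0.0, 'qpos': [-1.168, 0.424, 1.631, -0.0, 1.089, -0.019], 'qvel': [-0.001, -0.001, -0.0, 0.001, -0.0, 0.0], 'joint_torque': [-0.0, -54.464, -27.366, 0.064, 0.023, -0.0], 'ee_pos': [255.687, -569.684, 221.867], 'orientation': [-3.07, -0.657, 0.0], 'ft_force': [-0.064, 0.016, 0.618], 'moment': [-0.001, 0.01, 0.04], 'grasp_force': 0.0, 'width': 87.45}
top [[410.9, 0.0, 252.4], [0.0, 410.9, 198.8], [0.0, 0.0, 1.0]] [[0.008, -0.991, 0.136, 438.156], [-1.0, -0.011, -0.019, 62.142], [0.021, -0.136, -0.99, 1121.26], [0.0, 0.0, 0.0, 1.0]]
scene [[462.2, 0.0, 254.3], [0.0, 462.2, 193.5], [0.0, 0.0, 1.0]] [[-0.321, 0.694, -0.644, 1554.453], [0.947, 0.238, -0.216, 391.561], [0.003, -0.68, -0.734, 1172.386], [0.0, 0.0, 0.0, 1.0]]
```

View pics/top0.png

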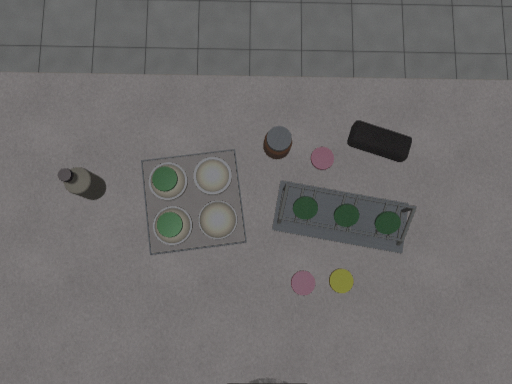

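View pics/scene0.png

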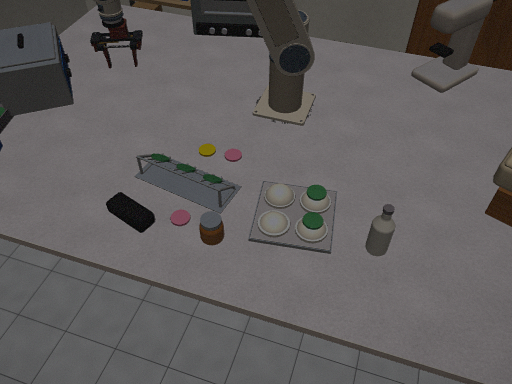

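The top view shows the bare formers at px (212,176) and (218,220), and the loaded ones at (166,180) and (170,225). The rack blanks are at (305,207), (346,215) and (387,222). Pink discs lie at (322,158) and (303,283), and a yellow one at (342,280). The scene view agrees: the carrier is on the right and the rack on the left.

```bash
cat > h.py <<'E'
import numpy as np, cv2
def load(n):
    z=np.load(n); K,E=z["K"],z["E"]; im,d=z["im"],z["d"].astype(float)
    v,u=np.mgrid[0:384,0:512]; r=np.stack([(u-K[0,2])/K[0,0],(v-K[1,2])/K[1,1],np.ones(u.shape)],-1)
    P=(r*d[...,None])@E[:3,:3].T+E[:3,3]
    return im,d,P,K,E
def ray(u,v,K,E,z):
    r=E[:3,:3]@np.array([(u-K[0,2])/K[0,0],(v-K[1,2])/K[1,1],1]); return E[:3,3]+r*(z-E[2,3])/r[2]
def blobs(m,amin):
    n,l,s,c=cv2.connectedComponentsWithStats(m.astype(np.uint8)); return [(l==i,c[i],s[i,4]) for i in range(1,n) if s[i,4]>amin]
E
python3 - <<'E'
from h import *
for n in("top","scene"):
    im,d,P,K,E=load(n+"0.npz"); print(n)
    hsv=cv2.cvtColor(im,cv2.COLOR_RGB2HSV)
    g=(hsv[...,0]>45)&(hsv[...,0]<90)&(hsv[...,1]>90)
    for m,c,a in blobs(g,60):
        mm=cv2.erode(m.astype(np.uint8),np.ones((3,3)))>0
        Q=P[mm&(d>0)]; c0=Q.mean(0); _,s,vt=np.linalg.svd(Q-c0); nn=vt[2]*np.sign(vt[2,2])
        cn=max(cv2.findContours(m.astype(np.uint8),0,1)[0],key=len); (ex,ey),ax,an=cv2.fitEllipse(cn)
        print("green",a,np.round(c,1),np.round(c0,1),"n",np.round(nn,3),"tilt",round(np.degrees(np.arccos(nn[2])),1),"rms",round(s[2]/len(Q)**.5,2),"ray",np.round(ray(ex,ey,K,E,c0[2]),1))
    # formers: high points near carrier
    zr=(P[...,2]>26)&(P[...,2]<100)&(d>0)
    for m,c,a in blobs(zr,150):
        Q=P[m]; print("high",a,np.round(c,1),np.round(Q.mean(0),1),"zmax",np.round(np.percentile(Q[:,2],[50,99]),1))
    w=(P[...,2]>15)&(P[...,2]<90)&(hsv[...,1]<60)&(hsv[...,2]>130)
    for m,c,a in blobs(w,150):
        cn=max(cv2.findContours(m.astype(np.uint8),0,1)[0],key=len); (ex,ey),ax,an=cv2.fitEllipse(cn)
        print("white",a,np.round(c,1),"ell",np.round([ex,ey,*ax],1),"ray34",np.round(ray(ex,ey,K,E,32),1))
        Q=P[m]; Q=Q[Q[:,2]>40]
        if len(Q)>60:
            A=np.c_[2*Q,np.ones(len(Q))]; x=np.linalg.lstsq(A,(Q**2).sum(1),rcond=None)[0]
            # fixed R=50 linear refine
            from scipy.optimize import least_squares as ls
            f=ls(lambda x:np.linalg.norm(Q-x,axis=1)-50,x[:3],loss="soft_l1"); print("   sphere top",np.round(f.x+[0,0,50],1),round(abs(f.fun).mean(),2))
    if n=="top":
        pl=(P[...,2]>14)&(P[...,2]<120)
        for m,c,a in blobs(pl,1500):
            Q=P[m]; print("plate/rack",a,Q.mean(0).round(1)); r=cv2.minAreaRect(Q[:,:2].astype(np.float32)); print(r)
E
```

```text
top
green 286 [305.  207.9] [550.5 -97.7  64.5] n [-0.663  0.156  0.732] tilt 42.9 rms 1.63 ray [561.8 -95.5  64.5]
green 360 [346.1 215.3] [ 542.  -201.7   71.9] n [-0.583  0.102  0.806] tilt 36.3 rms 1.7 ray [ 542.4 -200.1   71.9]
green 321 [387. 223.] [ 521.  -302.6   68.3] n [-0.573  0.119  0.811] tilt 35.8 rms 2.24 ray [ 524.  -307.    68.3]
high 1574 [379.9 140.1] [ 750.  -302.5   48.6] zmax [49.9 55.6]
high 703 [277.7 141.3] [734.7 -23.2  76.8] zmax [85.  89.5]
high 1171 [212.2 175.3] [648.3 148.7  45.3] zmax [45.  62.2]
high 1183 [167.7 180.7] [630.4 264.1  54.7] zmax [50.  78.1]
high 277 [ 94.4 187.6] [608.4 450.4  63.8] zmax [65.4 98.6]
high 2664 [347.2 213.1] [ 548.2 -203.9   67.5] zmax [71.9 92. ]
high 1213 [217.4 219.3] [530.5 132.1  52.5] zmax [54.5 70.5]
high 1236 [172.4 225. ] [514.2 247.6  56. ] zmax [50.5 80.3]
white 152 [217.8 219.2] ell [217.7 219.2  13.8  17.1] ray34 [532.4 132.7  32. ]
   sphere top [531.3 133.5  69.7] 1.33
plate/rack 1671 [ 748.8 -301.3   46.9]
((752.7643432617188, -305.60662841796875), (165.00387573242188, 69.50593566894531), 72.09834289550781
[... 938 characters left out ...]
 -417.1   67.5] zmax [68.7 99. ]
high 1317 [445.7  70.2] [-418.7  621.9   43.5] zmax [38.3 97. ]
high 1223 [36.1 99.7] [ 376.9 -930.    62.2] zmax [61.9 99. ]
high 502 [284.9  99.9] [55.1 16.4 64. ] zmax [64.4 99.1]
high 836 [185.1 171.3] [ 565.8 -190.1   71.3] zmax [77.3 90.7]
high 596 [279.2 195.5] [550.  141.3  49.5] zmax [50.9 69.9]
high 1434 [313.1 214.3] [594.7 266.7  53.5] zmax [50.3 79. ]
high 947 [130.  210.2] [ 763.4 -294.8   45.9] zmax [47.8 54.1]
high 403 [501.  205.9] [372.9 829.6  60.8] zmax [59.8 98.7]
high 599 [211.  225.8] [755.1 -15.7  68.2] zmax [78. 88.]
high 683 [273.5 223.1] [663.  156.7  43.2] zmax [42.6 61.3]
high 363 [377.8 241.4] [645.6 476.4  63.4] zmax [63.4 99.2]
```

```bash
cat >> h.py <<'E'
from scipy.spatial.transform import Rotation as Ro
def Rrack(yaw=-9.57,t=35):
    return down(yaw)*Ro.from_euler('y',t,degrees=True)
def down(yaw):  # tool x heading yaw deg, tool z down
    c,s=np.cos(np.radians(yaw)),np.sin(np.radians(yaw)); return Ro.from_matrix(np.c_[[c,s,0],[s,-c,0],[0,0,-1]])
def go(R,p):
    from workcell import get_obs
    o=get_obs(); R0=Ro.from_rotvec(o["orientation"]); d=np.array(p)-o["ee_pos"]
    print("t",round(o["t"],2),"pos",np.round(o["ee_pos"],1),"F",np.round(o["ft_force"],1),"w",round(o["width"],1),"g",round(o["grasp_force"],1))
    print("twist",np.round((R0.inv()*R).as_rotvec(degrees=True),2),"dpos in now",np.round(R0.inv().apply(d),2),"in final",np.round(R.inv().apply(d),2),"dist",round(np.linalg.norm(d),1))
E
python3 - <<'E'
from h import *
R=Rrack(); n=-R.as_matrix()[:,2]; print(n); go(R,np.array([563.6,-95,66.1])+98*n)
E
```

```text
[-0.5655941   0.09535849  0.81915204]
t 0.1 pos [ 255.7 -569.7  222. ] F [0.2 0.2 0.5] w 87.8 g 0.0
twist [-10.37  33.99  32.65] dpos in now [ 428.54 -338.19   76.09] in final [  94.64 -519.33  158.58] dist 551.2
```

```bash
python3 -m creep '{"delta_pos":[[0.0214,-0.0169,0.0038],[0.0214,-0.0169,0.0038],[0.0214,-0.0169,0.0038],[0.0214,-0.0169,0.0038],[0.0214,-0.0169,0.0038],[0.0214,-0.0169,0.0038],[0.0214,-0.0169,0.0038],[0.0214,-0.0169,0.0038],[0.0214,-0.0169,0.0038],[0.0214,-0.0169,0.0038],[0.0214,-0.0169,0.0038],[0.0214,-0.0169,0.0038],[0.0214,-0.0169,0.0038],[0.0214,-0.0169,0.0038],[0.0214,-0.0169,0.0038],[0.0214,-0.0169,0.0038],[0.0214,-0.0169,0.0038],[0.0214,-0.0169,0.0038],[0.0214,-0.0169,0.0038],[0.0214,-0.0169,0.0038]],"twist":[[0,0,0],[0,0,0],[0,0,0],[0,0,0],[0,0,0],[0,0,0],[0,0,0],[0,0,0],[0,0,0],[0,0,0],[0,0,0],[0,0,0],[0,0,0],[0,0,0],[0,0,0],[0,0,0],[0,0,0],[0,0,0],[0,0,0],[0,0,0]]}' 1
python3 -m creep '{"delta_pos":[[0,0,0],[0,0,0],[0,0,0],[0,0,0],[0,0,0],[0,0,0],[0,0,0],[0,0,0],[0,0,0],[0,0,0]],"twist":[[-1.3,4.25,4.08],[-1.3,4.25,4.08],[-1.3,4.25,4.08],[-1.3,4.25,4.08],[-1.3,4.25,4.08],[-1.3,4.25,4.08],[-1.3,4.25,4.08],[-1.3,4.25,4.08],[0,0,0],[0,0,0]]}'
python3 - <<'E'
from h import *
from workcell import *
R=Rrack(); n=-R.as_matrix()[:,2]; go(R,np.array([563.6,-95,66.1])+98*n)
p=camera_params("wrist"); im,d=get_image("wrist"); cv2.imwrite("pics/w1.png",im[:,:,::-1]); np.savez("w1.npz",im=im,d=d,K=p["camera_matrix"],E=p["extrinsics"])
o=get_obs(); R0=Ro.from_rotvec(o["orientation"]); print("cam in tool",np.round(R0.inv().apply(p["extrinsics"][:3,3]-o["ee_pos"]),1),np.round(R0.inv().as_matrix()@p["extrinsics"][:3,:3],3).tolist())
E
```

```text
t: 1.77
ee_pos: [508.2, -85.3, 146.3]
orientation: [-3.072, -0.658, 0.001]
ft_force: [1.6, -0.4, -0.0]
width: 87.8
grasp_force: 0.0
t: 2.6
ee_pos: [509.2, -91.9, 158.2]
orientation: [2.993, -0.166, 0.84]
ft_force: [-0.5, 0.0, -0.1]
width: 87.8
grasp_force: 0.0
t 2.6 pos [509.2 -91.9 158.2] F [-0.5  0.  -0.1] w 87.8 g 0.0
twist [-1.82  3.66  2.68] dpos in now [-7.63 -6.05  9.25] in final [-8.48 -5.95  8.55] dist 13.4
cam in tool [  80.8    1.1 -162.3] [[-0.002, -0.958, -0.288], [1.0, -0.002, -0.0], [-0.0, -0.288, 0.958]]
```

View pics/w1.png

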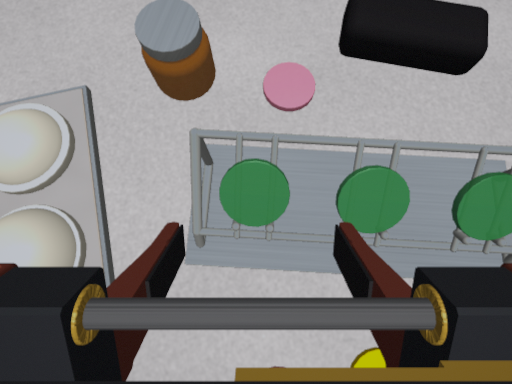

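The wrist view shows the three rack blanks at (255,193), (373,200) and (492,207), with the fingers below them. The bare formers are partly in view at the left.

```bash
cat >> h.py <<'E'
def greens(f,amin=800):
    im,d,P,K,E=load(f); hsv=cv2.cvtColor(im,cv2.COLOR_RGB2HSV)
    g=(hsv[...,0]>45)&(hsv[...,0]<90)&(hsv[...,1]>110)
    out=[]
    for m,c,a in blobs(g,amin):
        m=cv2.morphologyEx(m.astype(np.uint8),cv2.MORPH_CLOSE,np.ones((5,5))); mm=cv2.erode(m,np.ones((5,5)))>0
        Q=P[mm&(d>0)]; c0=np.median(Q,0); _,s,vt=np.linalg.svd(Q-Q.mean(0),full_matrices=False); nn=vt[2]*np.sign(vt[2,2])
        cn=max(cv2.findContours(m,0,1)[0],key=len); (ex,ey),ax,an=cv2.fitEllipse(cn)
        r=E[:3,:3]@np.array([(ex-K[0,2])/K[0,0],(ey-K[1,2])/K[1,1],1])
        X=E[:3,3]+r*(nn@(Q.mean(0)-E[:3,3]))/(nn@r)
        out.append((X,nn,r,E[:3,3])); print("px",np.round([ex,ey,*ax],1),"X",np.round(X,1),"n",np.round(nn,3),"mean",np.round(Q.mean(0),1))
    return out
E
python3 - <<'E'
from h import *
g=greens("w1.npz"); print(); t=greens("top0.npz",60)
R=Rrack(); ey=-R.as_matrix()[:,1]
def tri(a,b):
    A=np.c_[a[2],-b[2]]; s=np.linalg.lstsq(A,b[3]-a[3],rcond=None)[0]; p,q=a[3]+s[0]*a[2],b[3]+s[1]*b[2]; print("tri",((p+q)/2).round(1),"gap",np.linalg.norm(p-q).round(2))
for a in g:
    b=min(t,key=lambda b:np.linalg.norm(b[0]-a[0])); tri(a,b)
E
```

```text
px [254.1 192.2  65.9  68.6] X [561.5 -94.4  72.6] n [-0.565  0.097  0.819] mean [561.3 -94.3  72.5]
px [372.7 198.7  65.1  71.9] X [ 543.6 -199.7   72.8] n [-0.565  0.098  0.819] mean [ 543.4 -199.7   72.7]
px [485.4 206.6  60.1  70.8] X [ 525.4 -298.8   72. ] n [-0.563  0.105  0.82 ] mean [ 525.1 -299.5   71.9]
Traceback (most recent call last):
ValueError: min() iterable argument is empty
```

```bash
python3 -m creep '{"delta_pos":[[-0.0038,-0.0030,0.0046],[-0.0038,-0.0030,0.0046],[0,0,0],[0,0,0]],"twist":[[-0.91,1.83,1.34],[-0.91,1.83,1.34],[0,0,0],[0,0,0]]}' 1
python3 - <<'E'
from h import *
R=Rrack(); n=-R.as_matrix()[:,2]; go(R,np.array([564.3,-94.9,67])-12*n)
E
```

```text
t: 2.98
ee_pos: [509.0, -97.7, 164.4]
orientation: [2.989, -0.22, 0.888]
ft_force: [0.1, 0.8, 0.2]
width: 87.9
grasp_force: 0.0
t 2.98 pos [509.  -97.7 164.4] F [0.1 0.8 0.2] w 87.9 g 0.0
twist [-2.07  2.01  0.5 ] dpos in now [ -7.22  -7.55 123.49] in final [-11.63 -11.92 122.8 ] dist 123.9
```

```bash
python3 - <<'E'
from h import *
from workcell import *
print(np.round(get_obs()["qpos"],3), np.round(get_obs()["qvel"],3))
E
```

```text
[-0.266  0.227  2.283  0.972  0.109  0.509] [ 0.005  0.002 -0.001 -0.033 -0.     0.024]
```

```bash
python3 - <<'E'
from h import *
R=Rrack(t=22); z=R.as_matrix()[:,2]; go(R,np.array([564.3,-94.9,67])+11*z-70*z)
E
```

```text
t 2.98 pos [509.  -97.7 164.4] F [0.1 0.8 0.2] w 87.9 g 0.0
twist [ -2.01 -10.98   0.73] dpos in now [ 3.62 -9.97 53.62] in final [ 13.59 -11.92  51.58] dist 54.7
```

```bash
python3 -m creep '{"delta_pos":[[0,0,0],[0,0,0],[0,0,0],[0,0,0],[0.0034,-0.003,0.0129],[0.0034,-0.003,0.0129],[0.0034,-0.003,0.0129],[0.0034,-0.003,0.0129],[0,0,0],[0,0,0]],"twist":[[-0.5,-2.75,0.18],[-0.5,-2.75,0.18],[-0.5,-2.75,0.18],[-0.5,-2.75,0.18],[0,0,0],[0,0,0],[0,0,0],[0,0,0],[0,0,0],[0,0,0]]}' 1
python3 - <<'E'
from h import *
from workcell import *
R=Rrack(t=22); z=R.as_matrix()[:,2]; go(R,np.array([564.3,-94.9,67])+11*z)
print(np.round(get_obs()["qpos"],3))
p=camera_params("wrist"); im,d=get_image("wrist"); cv2.imwrite("pics/w2.png",im[:,:,::-1]); np.savez("w2.npz",im=im,d=d,K=p["camera_matrix"],E=p["extrinsics"])
greens("w2.npz")
E
```

```text
t: 3.82
ee_pos: [547.4, -84.4, 124.5]
orientation: [3.04, -0.23, 0.723]
ft_force: [-1.5, 0.4, 0.5]
width: 87.7
grasp_force: 0.0
t 3.82 pos [547.4 -84.4 124.5] F [-1.5  0.4  0.5] w 87.7 g 0.0
twist [-1.84 -4.63  0.54] dpos in now [-10.23   9.74  70.31] in final [-4.43  7.53 71.18] dist 71.7
[-0.201  0.355  2.165  0.295  0.165  1.241]
px [269.6 220.6  74.1  81.6] X [562.7 -94.5  73.5] n [-0.565  0.098  0.819] mean [562.3 -94.4  73.2]
px [410.4 223.7  73.1  89.1] X [ 544.8 -199.1   73.5] n [-0.562  0.1    0.821] mean [ 544.4 -199.    73.2]
```

```bash
python3 -m creep '{"delta_pos":[[0,0,0],[0,0,0],[-0.0022,0.0037,0],[-0.0022,0.0037,0],[0,0,0],[0,0,0]],"twist":[[-0.9,-2.3,0.27],[-0.9,-2.3,0.27],[0,0,0],[0,0,0],[0,0,0],[0,0,0]]}' 1
python3 - <<'E'
from h import *
from workcell import *
R=Rrack(t=22); z=R.as_matrix()[:,2]; go(R,np.array([564.8,-94.9,67.5])+11*z)
print(np.round(get_obs()["qpos"],3))
E
```

```text
t: 4.37
ee_pos: [541.2, -91.3, 123.3]
orientation: [3.044, -0.257, 0.599]
ft_force: [-1.1, 0.7, 0.1]
width: 88.0
grasp_force: 0.0
t 4.37 pos [541.2 -91.3 123.3] F [-1.1  0.7  0.1] w 88.0 g 0.0
twist [-0.17 -0.26 -0.11] dpos in now [ 0.91 -0.16 71.64] in final [ 1.23 -0.37 71.63] dist 71.6
[-0.197  0.355  2.127  0.053  0.272  1.494]
```

```bash
python3 -m creep '{"delta_pos":[[0.001,-0.0003,0.012],[0,0,0.012],[0,0,0.012],[0,0,0.012],[0,0,0.006],[0,0,0.006],[0,0,0.004],[0,0,0.004],[0,0,0.0035],[0,0,0],[0,0,0]],"twist":[[-0.17,-0.26,-0.11],[0,0,0],[0,0,0],[0,0,0],[0,0,0],[0,0,0],[0,0,0],[0,0,0],[0,0,0],[0,0,0],[0,0,0]]}' 1
python3 - <<'E'
from h import *
from workcell import *
R=Rrack(t=22); z=R.as_matrix()[:,2]; go(R,np.array([564.8,-94.9,67.5])+11*z)
p=camera_params("wrist"); im,d=get_image("wrist"); cv2.imwrite("pics/w3.png",im[:,:,::-1]); np.savez("w3.npz",im=im,d=d,K=p["camera_matrix"],E=p["extrinsics"])
E
```

```text
t: 5.28
ee_pos: [569.7, -95.3, 57.6]
orientation: [3.042, -0.253, 0.592]
ft_force: [0.1, 0.4, -0.2]
width: 87.8
grasp_force: 0.0
t 5.28 pos [569.7 -95.3  57.6] F [ 0.1  0.4 -0.2] w 87.8 g 0.0
twist [ 0.   -0.01  0.04] dpos in now [-0.82  0.45 -0.04] in final [-0.82  0.45 -0.04] dist 0.9
```

View pics/w3.png

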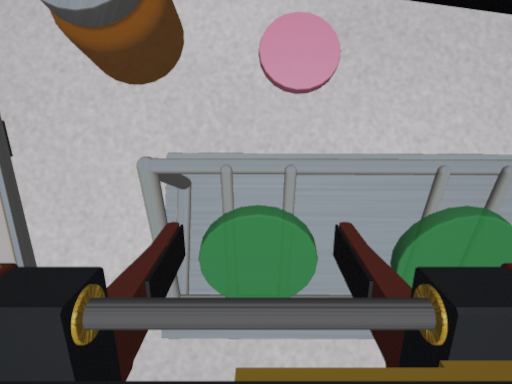

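The blank at (258,255) lies midway between the fingertips at (182,230) and (335,230), so I close the gripper and lift along the rack normal.

```bash
python3 -m creep '{"delta_pos":[[0,0,0],[0,0,0],[0,0,0],[0,0,0],[0,0,0],[0,0,0],[0,0,0],[0,0,0]],"twist":[[0,0,0],[0,0,0],[0,0,0],[0,0,0],[0,0,0],[0,0,0],[0,0,0],[0,0,0]]}' 0.5
python3 -m creep '{"delta_pos":[[-0.0009,0,-0.0039],[-0.0009,0,-0.0039],[-0.0022,0,-0.0097],[-0.0022,0,-0.0097],[-0.0045,0,-0.0195],[-0.0045,0,-0.0195],[-0.0045,0,-0.0195],[0,0,0],[0,0,0]],"twist":[[0,0,0],[0,0,0],[0,0,0],[0,0,0],[0,0,0],[0,0,0],[0,0,0],[0,0,0],[0,0,0]]}'
python3 - <<'E'
from h import *
from workcell import *
th=7.87; c=np.array([584.1,201.3]); ex=np.array([np.cos(np.radians(th)),np.sin(np.radians(th))]); ey=np.array([-ex[1],ex[0]])
print("A",c+60*ex-60*ey,"B",c-60*ex-60*ey)
R=down(7.87)*Ro.from_euler('y',-13,degrees=True); go(R,[*(c-60*ex-60*ey),140])
p=camera_params("wrist"); im,d=get_image("wrist"); cv2.imwrite("pics/w4.png",im[:,:,::-1]); np.savez("w4.npz",im=im,d=d,K=p["camera_matrix"],E=p["extrinsics"])
greens("w4.npz"); o=get_obs(); print(np.round(o["qpos"],3))
E
```

```text
t: 6.0
ee_pos: [569.9, -95.3, 57.8]
orientation: [3.042, -0.253, 0.592]
ft_force: [-0.8, 2.0, 3.2]
width: 64.2
grasp_force: 30.0
t: 6.75
ee_pos: [519.8, -86.9, 130.8]
orientation: [3.041, -0.254, 0.594]
ft_force: [-0.1, -0.9, -0.5]
width: 64.1
grasp_force: 30.0
A [651.75043146 150.08067627] B [532.88067627 133.64956854]
t 6.75 pos [519.8 -86.9 130.8] F [-0.1 -0.9 -0.5] w 64.1 g 30.0
twist [  1.43 -34.84 -17.62] dpos in now [ -18.35 -219.7   -17.52] in final [  40.02 -216.7   -18.72] dist 221.2
px [392.2 181.4  69.4  84.7] X [ 544.7 -199.1   73.4] n [-0.563  0.099  0.82 ] mean [ 544.3 -199.1   73.2]
px [498.4 188.4  32.   68.4] X [ 525.2 -283.8   69.5] n [-0.544  0.138  0.828] mean [ 524.8 -284.8   69.4]
px [258.8 253.5  93.5 119.1] X [515.3 -87.  148.2] n [-0.554  0.096  0.827] mean [514.6 -86.9 147.7]
[-0.194  0.316  2.166  0.037  0.275  1.509]
```

View pics/w4.png

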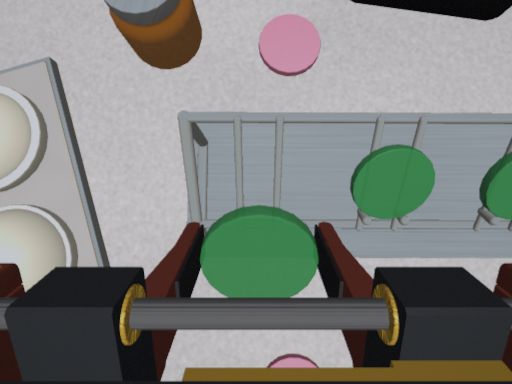

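```bash
cat >> h.py <<'E'
def held(f,ee,rot):  # disc in tool frame (mid centre, normal) from wrist image
    g=greens(f); R0=Ro.from_rotvec(rot); X,n,_,_=min(g,key=lambda g:np.linalg.norm(g[0]-ee))
    m=R0.inv().apply(X-5*n-ee); nt=R0.inv().apply(n); print("disc in tool: mid",m.round(2),"n",nt.round(3),"pitch",np.degrees(np.arctan2(-nt[0],-nt[2])).round(2)); return m,nt
c0=np.array([584.1,201.3]); th=np.radians(7.87); ex=np.array([np.cos(th),np.sin(th)]); ey=np.array([-ex[1],ex[0]])
A=c0+60*ex-60*ey; B=c0-60*ex-60*ey
def domes(f):
    im,d,P,K,E=load(f); hsv=cv2.cvtColor(im,cv2.COLOR_RGB2HSV)
    from scipy.optimize import least_squares as ls
    for nm,q in(("A",A),("B",B)):
        r=np.hypot(P[...,0]-q[0],P[...,1]-q[1]); m=(r<38)&(P[...,2]>42)&(P[...,2]<76)&(d>0)&(hsv[...,1]<110)
        Q=P[m]
        if len(Q)<200: print(nm,len(Q)); continue
        s=ls(lambda x:np.linalg.norm(Q-x,axis=1)-50,[*q,15],loss="soft_l1").x; print(nm,len(Q),"top",(s+[0,0,50]).round(1),"res",abs(np.linalg.norm(Q-s,axis=1)-50).mean().round(2),"model",q.round(1))
E
python3 - <<'E'
from h import *
from workcell import *
o=get_obs(); m,nt=held("w4.npz",o["ee_pos"],o["orientation"])
domes("w4.npz"); domes("w1.npz"); domes("top0.npz"); domes("scene0.npz")
R=down(7.87)*Ro.from_euler('y',-12,degrees=True); p=np.array([*B,140])-R.apply(m); print(R.apply(nt)); go(R,p)
E
```

```text
px [392.2 181.4  69.4  84.7] X [ 544.7 -199.1   73.4] n [-0.563  0.099  0.82 ] mean [ 544.3 -199.1   73.2]
px [498.4 188.4  32.   68.4] X [ 525.2 -283.8   69.5] n [-0.544  0.138  0.828] mean [ 524.8 -284.8   69.4]
px [258.8 253.5  93.5 119.1] X [515.3 -87.  148.2] n [-0.554  0.096  0.827] mean [514.6 -86.9 147.7]
disc in tool: mid [  3.51   0.88 -13.67] n [-0.21  -0.002 -0.978] pitch 12.14
A 783 top [651.6 150.8  62.2] res 0.63 model [651.8 150.1]
B 1918 top [532.5 134.4  70.9] res 0.64 model [532.9 133.6]
A 2796 top [651.6 150.2  61.7] res 0.58 model [651.8 150.1]
B 2538 top [532.4 134.1  70.7] res 0.59 model [532.9 133.6]
A 618 top [651.5 149.6  61.2] res 1.31 model [651.8 150.1]
B 660 top [532.8 133.6  70.1] res 1.27 model [532.9 133.6]
A 320 top [651.6 152.9  59.7] res 1.69 model [651.8 150.1]
B 305 top [531.1 137.3  68.4] res 1.84 model [532.9 133.6]
[-0.00267708  0.00209146  0.99999423]
t 6.8 pos [520.  -87.  130.1] F [ 0.3  0.1 -1. ] w 64.3 g 30.0
twist [  1.57 -33.8  -17.6 ] dpos in now [ -28.92 -218.66   -8.86] in final [  36.43 -217.66   -4.96] dist 220.7
```

```bash
python3 -m creep '{"delta_pos":[[0,0,-0.004],[0,0,-0.004],[0,0,0],[0,0,0],[0,0,0],[0,0,0],[0,0,0],[0,0,0],[0.0037,-0.0218,-0.0005],[0.0037,-0.0218,-0.0005],[0.0037,-0.0218,-0.0005],[0.0037,-0.0218,-0.0005],[0.0037,-0.0218,-0.0005],[0.0037,-0.0218,-0.0005],[0.0037,-0.0218,-0.0005],[0.0037,-0.0218,-0.0005],[0.0037,-0.0218,-0.0005],[0.0037,-0.0218,-0.0005]],"twist":[[0.2,-4.23,-2.2],[0.2,-4.23,-2.2],[0.2,-4.23,-2.2],[0.2,-4.23,-2.2],[0.2,-4.23,-2.2],[0.2,-4.23,-2.2],[0.2,-4.23,-2.2],[0.2,-4.23,-2.2],[0,0,0],[0,0,0],[0,0,0],[0,0,0],[0,0,0],[0,0,0],[0,0,0],[0,0,0],[0,0,0],[0,0,0]]}'
python3 -m creep '{"delta_pos":[[0,0,0],[0,0,0],[0,0,0]],"twist":[[0,0,0],[0,0,0],[0,0,0]]}'
python3 - <<'E'
from h import *
from workcell import *
o=get_obs()
p=camera_params("wrist"); im,d=get_image("wrist"); cv2.imwrite("pics/w5.png",im[:,:,::-1]); np.savez("w5.npz",im=im,d=d,K=p["camera_matrix"],E=p["extrinsics"])
m,nt=held("w5.npz",o["ee_pos"],o["orientation"]); domes("w5.npz")
R=down(7.87)*Ro.from_euler('y',-12,degrees=True); print(R.apply(nt), Ro.from_rotvec(o["orientation"]).apply(nt)); go(R,np.array([532.6,134,100])-R.apply(m))
E
```

```text
t: 8.3
ee_pos: [524.2, 135.7, 133.0]
orientation: [3.103, 0.214, -0.331]
ft_force: [1.2, -0.0, -1.1]
width: 63.9
grasp_force: 30.0
t: 8.55
ee_pos: [524.1, 134.2, 133.5]
orientation: [3.103, 0.214, -0.331]
ft_force: [0.6, -0.6, -0.8]
width: 64.4
grasp_force: 30.0
px [ 57.1  23.4  57.8 116. ] X [619.6 264.8  74.6] n [-0.02   0.015  1.   ] mean [620.1 265.3  74.6]
px [ 99.1 179.4  73.6  92.9] X [519.7 251.2  76.8] n [ 0.003 -0.004  1.   ] mean [519.2 251.1  76.8]
px [258.9 253.6  93.2 118.9] X [529.6 133.6 151.5] n [-0.002  0.001  1.   ] mean [528.8 133.5 151.5]
disc in tool: mid [  2.57   1.31 -13.85] n [-0.213 -0.001 -0.977] pitch 12.27
A 5183 top [651.3 150.3  61.5] res 0.47 model [651.8 150.1]
B 6232 top [532.2 134.1  70.3] res 0.41 model [532.9 133.6]
[-4.86081076e-03  8.35057935e-04  9.99987838e-01] [-1.82661975e-03  6.90032035e-04  9.99998094e-01]
t 8.6 pos [524.1 133.8 133.7] F [ 0.1  0.3 -0.4] w 64.3 g 30.0
twist [-0.03  0.16  0.  ] dpos in now [12.8  -0.31 45.06] in final [12.67 -0.33 45.09] dist 46.8
```

```bash
cat >> h.py <<'E'
def circ(f,ee,rot):
    im,d,P,K,E=load(f); hsv=cv2.cvtColor(im,cv2.COLOR_RGB2HSV); R0=Ro.from_rotvec(rot)
    T=R0.inv().apply((P-ee).reshape(-1,3)).reshape(P.shape)
    m=(hsv[...,0]>45)&(hsv[...,0]<90)&(hsv[...,1]>110)&(np.linalg.norm(T-[3,0,-17],axis=2)<45)
    Q=P[m]; med=np.median(Q[:,2]); m2=m&(abs(P[...,2]-med)<2.5); print("green",m.sum(),"top plane",m2.sum(),"z",med.round(1))
    cn=max(cv2.findContours(m2.astype(np.uint8),0,1)[0],key=len)[:,0]
    W=np.array([ray(u,v,K,E,med)[:2] for u,v in cn]); A_=np.c_[2*W,np.ones(len(W))]; s=np.linalg.lstsq(A_,(W**2).sum(1),rcond=None)[0]
    r=np.sqrt(s[2]+s[0]**2+s[1]**2); print("circle",s[:2].round(2),"r",r.round(2),"x",W[:,0].min().round(1),W[:,0].max().round(1),"y",W[:,1].min().round(1),W[:,1].max().round(1),"from TCP",(s[:2]-ee[:2]).round(2)); return s[:2]
E
python3 - <<'E'
from h import *
from workcell import *
o=get_obs(); circ("w5.npz",o["ee_pos"],o["orientation"])
im,d,P,K,E=load("w5.npz"); hsv=cv2.cvtColor(im,cv2.COLOR_RGB2HSV)
for v in range(196,216,2): print(v,hsv[v,259],P[v,259].round(1))
print(P[292:304:2,259].round(1).tolist(), hsv[292:304:2,259].tolist())
E
```

```text
green 8683 top plane 8214 z 151.5
circle [525.58 133.16] r 31.06 x 495.6 557.3 y 101.0 165.0 from TCP [ 1.44 -0.65]
196 [ 45   8 193] [516.6 131.7  67.6]
198 [ 43  12 193] [514.5 131.4  67.3]
200 [ 38  16 193] [512.3 131.1  66.6]
202 [ 30  16 189] [509.7 130.8  65.3]
204 [ 32  21 172] [506.3 130.3  62.8]
206 [ 66 117  74] [555.3 137.1 145.4]
208 [ 64 119  73] [555.1 137.1 146.9]
210 [ 67 126  73] [555.3 137.1 149.1]
212 [ 67 124  74] [555.1 137.1 150.6]
214 [ 67 116 108] [554.  136.9 150.7]
[[499.8, 129.4, 150.1], [499.6, 129.4, 151.5], [497.5, 129.1, 151.0], [572.2, 139.4, 219.2], [573.1, 139.6, 220.6], [572.8, 139.5, 221.0]] [[67, 134, 133], [67, 133, 132], [67, 134, 133], [70, 51, 45], [90, 7, 35], [105, 13, 40]]
```

```bash
cat >> h.py <<'E'
def circ2(f,ee):
    from scipy.optimize import least_squares as ls
    im,d,P,K,E=load(f); hsv=cv2.cvtColor(im,cv2.COLOR_RGB2HSV)
    g=(hsv[...,0]>45)&(hsv[...,0]<90)&(hsv[...,1]>100)&(hsv[...,2]>92); v,u=np.mgrid[0:384,0:512]
    g&=(abs(u-259)<75)&(v>185)&(v<310); med=np.median(P[g][:,2])
    cn=max(cv2.findContours(g.astype(np.uint8),0,1)[0],key=len)[:,0]; cn=cn[cn[:,1]<285]
    W=np.array([ray(a,b,K,E,med)[:2] for a,b in cn.astype(float)])
    s=ls(lambda x:np.hypot(*(W-x[:2]).T)-x[2],[*W.mean(0),32],loss="soft_l1",f_scale=.5).x
    s2=ls(lambda x:np.hypot(*(W-x).T)-32.2,s[:2],loss="soft_l1",f_scale=.5).x
    print("z",med.round(1),"free",s.round(2),"fixed r",s2.round(2),"from TCP",(s2-ee[:2]).round(2)); return s2
E
python3 - <<'E'
from h import *
from workcell import *
o=get_obs(); circ2("w5.npz",o["ee_pos"]); print(o["ee_pos"])
E
```

```text
z 151.6 free [523.29 132.82  31.34] fixed r [522.29 132.69] from TCP [-1.85 -1.13]
[524.13319299 133.81593104 133.73029409]
```

```bash
python3 - <<'E'
from h import *
from workcell import *
o=get_obs(); go(Ro.from_rotvec(o["orientation"]),o["ee_pos"]+[9.6,1.2,-60]); print(Ro.from_rotvec(o["orientation"]).inv().apply([0,0,-1]))
E
```

```text
t 8.6 pos [524.1 133.8 133.7] F [ 0.1  0.3 -0.4] w 64.3 g 30.0
twist [0. 0. 0.] dpos in now [22.09  0.16 56.62] in final [22.09  0.16 56.62] dist 60.8
[2.10615881e-01 5.97149135e-04 9.77568716e-01]
```

```bash
python3 -m creep '{"delta_pos":[[0.0031,0,0.008],[0.0031,0,0.008],[0.0031,0,0.008],[0.0031,0,0.008],[0.0031,0,0.008],[0.0031,0,0.008],[0.0022,0,0.005],[0.0013,0,0.0036],[0,0,0],[0,0,0],[0,0,0]],"twist":[[0,0,0],[0,0,0],[0,0,0],[0,0,0],[0,0,0],[0,0,0],[0,0,0],[0,0,0],[0,0,0],[0,0,0],[0,0,0]]}'
python3 - <<'E'
from h import *
from workcell import *
o=get_obs(); print(o["ee_pos"].round(2) if hasattr(o["ee_pos"],"round") else o["ee_pos"],np.round(o["ft_force"],2))
p=camera_params("wrist"); im,d=get_image("wrist"); cv2.imwrite("pics/w6.png",im[:,:,::-1]); np.savez("w6.npz",im=im,d=d,K=p["camera_matrix"],E=p["extrinsics"])
circ2("w6.npz",np.array(o["ee_pos"])); m,nt=held("w6.npz",o["ee_pos"],o["orientation"])
E
```

```text
t: 9.52
ee_pos: [534.2, 136.1, 74.8]
orientation: [3.104, 0.214, -0.328]
ft_force: [-0.4, -0.2, -1.2]
width: 64.3
grasp_force: 30.0
[534.19 136.07  74.79] [-0.36 -0.2  -1.2 ]
z 92.9 free [533.31 134.72  31.33] fixed r [532.3  134.57] from TCP [-1.89 -1.5 ]
px [ 25.3  41.7  61.3 101.9] X [625.6 247.5  74.7] n [-0.05  -0.099  0.994] mean [625.5 247.8  74.7]
px [ 57.1 234.2  79.5 119.2] X [524.2 251.2  76.5] n [ 0.019 -0.015  1.   ] mean [523.9 251.3  76.6]
px [258.9 253.6  93.2 118.8] X [539.7 135.5  92.8] n [-0.003  0.     1.   ] mean [538.9 135.4  92.8]
disc in tool: mid [  2.55   1.31 -13.85] n [-0.212 -0.002 -0.977] pitch 12.25
```

View pics/w6.png

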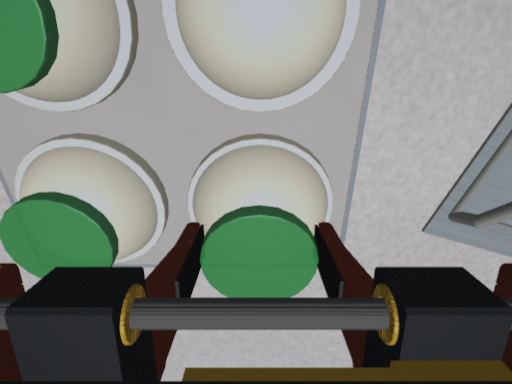

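The held blank at (259,254) is level over former B's dome, with about 12 mm to go. I go down gently.

```bash
python3 -m creep '{"delta_pos":[[0.0004,0.0005,0.002],[0.0004,0,0.002],[0.0004,0,0.002],[0.0004,0,0.002],[0.0002,0,0.001],[0,0,0],[0,0,0]],"twist":[[0,0,0],[0,0,0],[0,0,0],[0,0,0],[0,0,0],[0,0,0],[0,0,0]]}' | grep -E "ee_pos|ft_f"
python3 -m creep '{"delta_pos":[[0.0001,0,0.0004],[0.0001,0,0.0004],[0,0,0]],"twist":[[0,0,0],[0,0,0],[0,0,0]]}' | grep -E "ee_pos|ft_f"
python3 -m creep '{"delta_pos":[[0.0001,0,0.0004],[0.0001,0,0.0004],[0,0,0]],"twist":[[0,0,0],[0,0,0],[0,0,0]]}' | grep -E "ee_pos|ft_f"
```

```text
ee_pos: [533.9, 135.4, 65.2]
ft_force: [0.7, 0.6, -0.4]
ee_pos: [534.0, 135.5, 64.5]
ft_force: [-0.7, 0.3, -0.5]
ee_pos: [533.9, 135.5, 63.6]
ft_force: [0.6, -0.2, 0.2]
```

```bash
cat > chk.py <<'E'
from workcell import get_obs
import sys
o=get_obs(); print([round(x,2) for x in o["ee_pos"]],[round(x,2) for x in o["ft_force"]],round(o["t"],2)); sys.exit(o["ft_force"][2]>2.0)
E
python3 -m creep '{"delta_pos":[[0.0001,0,0.0004],[0,0,0],[0,0,0]],"twist":[[0,0,0],[0,0,0],[0,0,0]]}' >/dev/null; python3 chk.py &&
python3 -m creep '{"delta_pos":[[0.0001,0,0.0004],[0,0,0],[0,0,0]],"twist":[[0,0,0],[0,0,0],[0,0,0]]}' >/dev/null && python3 chk.py &&
python3 -m creep '{"delta_pos":[[0.0001,0,0.0004],[0,0,0],[0,0,0]],"twist":[[0,0,0],[0,0,0],[0,0,0]]}' >/dev/null && python3 chk.py &&
python3 -m creep '{"delta_pos":[[0.0001,0,0.0004],[0,0,0],[0,0,0]],"twist":[[0,0,0],[0,0,0],[0,0,0]]}' >/dev/null && python3 chk.py
```

```text
[np.float64(533.99), np.float64(135.52), np.float64(63.26)] [np.float64(0.05), np.float64(0.23), np.float64(-0.67)] 10.9False
```

```bash
cat > chk.py <<'E'
from workcell import get_obs
import sys
o=get_obs(); print([round(float(x),2) for x in o["ee_pos"]],[round(float(x),2) for x in o["ft_force"]],round(float(o["t"]),2)); sys.exit(int(o["ft_force"][2]>2.0))
E
python3 -m creep '{"delta_pos":[[0.0001,0,0.0004],[0,0,0],[0,0,0]],"twist":[[0,0,0],[0,0,0],[0,0,0]]}' >/dev/null; python3 chk.py &&
python3 -m creep '{"delta_pos":[[0.0001,0,0.0004],[0,0,0],[0,0,0]],"twist":[[0,0,0],[0,0,0],[0,0,0]]}' >/dev/null && python3 chk.py &&
python3 -m creep '{"delta_pos":[[0.0001,0,0.0004],[0,0,0],[0,0,0]],"twist":[[0,0,0],[0,0,0],[0,0,0]]}' >/dev/null && python3 chk.py &&
python3 -m creep '{"delta_pos":[[0.0001,0,0.0004],[0,0,0],[0,0,0]],"twist":[[0,0,0],[0,0,0],[0,0,0]]}' >/dev/null && python3 chk.py &&
python3 -m creep '{"delta_pos":[[0.0001,0,0.0004],[0,0,0],[0,0,0]],"twist":[[0,0,0],[0,0,0],[0,0,0]]}' >/dev/null && python3 chk.py &&
python3 -m creep '{"delta_pos":[[0.0001,0,0.0004],[0,0,0],[0,0,0]],"twist":[[0,0,0],[0,0,0],[0,0,0]]}' >/dev/null && python3 chk.py
```

```text
[533.97, 135.48, 62.83] [1.22, -0.11, -0.62] 11.15
[534.02, 135.49, 62.43] [0.52, -0.05, -0.88] 11.4
[534.08, 135.5, 62.26] [0.14, -0.79, 2.24] 11.65
```

Contact shows at TCP z 62.3 with about +3 N. I release, then rise straight up.

```bash
python3 -m creep '{"delta_pos":[[0,0,0],[0,0,0],[0,0,0],[0,0,0],[0,0,0],[0,0,0]],"twist":[[0,0,0],[0,0,0],[0,0,0],[0,0,0],[0,0,0],[0,0,0]]}' 0.95; python3 chk.py
python3 -m creep '{"delta_pos":[[-0.0004,0,-0.002],[-0.0008,0,-0.004],[-0.0016,0,-0.008],[-0.0031,0,-0.0145],[-0.0042,0,-0.0196],[-0.0042,0,-0.0196],[0,0,0],[0,0,0]],"twist":[[0,0,0],[0,0,0],[0,0,0],[0,0,0],[0,0,0],[0,0,0],[0,0,0],[0,0,0]]}'
python3 - <<'E'
from h import *
from workcell import *
p=camera_params("wrist"); im,d=get_image("wrist"); cv2.imwrite("pics/w7.png",im[:,:,::-1]); np.savez("w7.npz",im=im,d=d,K=p["camera_matrix"],E=p["extrinsics"])
g=greens("w7.npz"); domes("w7.npz")
# next: middle blank
R=Rrack(t=22); z=R.as_matrix()[:,2]; mid=np.array([543.6-17.3+2.8+13.5,0,0])
go(R,[500,-195,170])
E
```

```text
t: 12.15
ee_pos: [534.0, 135.5, 62.0]
orientation: [3.103, 0.214, -0.329]
ft_force: [0.3, -0.2, -0.3]
width: 83.3
grasp_force: 0.0
[534.04, 135.5, 61.98] [0.3, -0.16, -0.27] 12.15
t: 12.82
ee_pos: [535.2, 135.7, 132.7]
orientation: [3.104, 0.214, -0.324]
ft_force: [0.3, 0.5, -0.2]
width: 83.4
grasp_force: 0.0
px [ 58.8  32.4  78.1 120. ] X [626.4 266.   74.7] n [-0.02   0.017  1.   ] mean [626.6 266.4  74.7]
px [102.6 193.3  71.5  90. ] X [519.8 251.2  76.7] n [ 0.003 -0.004  1.   ] mean [519.4 251.1  76.7]
px [259.  194.8  76.9  83.6] X [536.7 134.6  80.2] n [0.019 0.005 1.   ] mean [533.7 134.1  80.3]
A 7137 top [651.1 150.3  61.4] res 0.47 model [651.8 150.1]
B 1755 top [531.9 134.1  70.7] res 1.27 model [532.9 133.6]
t 12.87 pos [534.4 135.5 131.7] F [ 0.7 -0.2 -0.8] w 83.5 g 0.0
twist [-1.6  33.77 17.64] dpos in now [-85.69 322.61 -21.27] in final [ 33.88 331.6  -27.65] dist 334.5
```

View pics/w7.png

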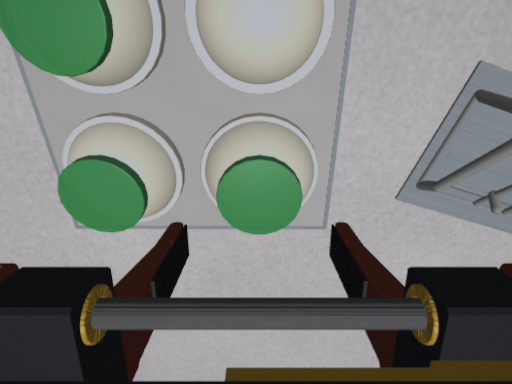

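The placed blank at (259,195) sits level and centred on former B. Next is the middle rack blank.

```bash
python3 - <<'E'
from h import *
R=Rrack(t=22); z=R.as_matrix()[:,2]; go(R,np.array([548.6,-200.7,56.6])-75*z); print(z)
E
```

```text
t 12.87 pos [534.4 135.5 131.7] F [ 0.7 -0.2 -0.8] w 83.5 g 0.0
twist [-1.6  33.77 17.64] dpos in now [-56.44 326.54  17.34] in final [ 36.71 329.14  20.8 ] dist 331.8
[ 0.36939328 -0.06227927 -0.92718385]
```

```bash
python3 -m creep '{"delta_pos":[[0,0,0],[0,0,0],[0,0,0],[0,0,0],[0,0,0],[0,0,0],[0,0,0],[0,0,0],[0.0031,0.0274,0.0017],[0.0031,0.0274,0.0017],[0.0031,0.0274,0.0017],[0.0031,0.0274,0.0017],[0.0031,0.0274,0.0017],[0.0031,0.0274,0.0017],[0.0031,0.0274,0.0017],[0.0031,0.0274,0.0017],[0.0031,0.0274,0.0017],[0.0031,0.0274,0.0017],[0.0031,0.0274,0.0017],[0.0031,0.0274,0.0017]],"twist":[[-0.2,4.22,2.2],[-0.2,4.22,2.2],[-0.2,4.22,2.2],[-0.2,4.22,2.2],[-0.2,4.22,2.2],[-0.2,4.22,2.2],[-0.2,4.22,2.2],[-0.2,4.22,2.2],[0,0,0],[0,0,0],[0,0,0],[0,0,0],[0,0,0],[0,0,0],[0,0,0],[0,0,0],[0,0,0],[0,0,0],[0,0,0],[0,0,0]]}' 1
python3 -m creep '{"delta_pos":[[0,0,0],[0,0,0],[0,0,0]],"twist":[[0,0,0],[0,0,0],[0,0,0]]}' >/dev/null
python3 - <<'E'
from h import *
from workcell import *
R=Rrack(t=22); z=R.as_matrix()[:,2]; go(R,np.array([548.6,-200.7,56.6])); print(np.round(get_obs()["qpos"],3))
E
```

```text
t: 14.53
ee_pos: [522.2, -197.5, 125.9]
orientation: [3.046, -0.245, 0.567]
ft_force: [-0.3, -0.5, 0.2]
width: 88.1
grasp_force: 0.0
t 14.78 pos [ 522.3 -195.9  126.1] F [-0.5  0.3  0. ] w 87.8 g 0.0
twist [0.09 0.89 0.37] dpos in now [-0.09  0.23 74.47] in final [-1.25  0.34 74.46] dist 74.5
[-0.432  0.364  2.089  0.279  0.344  1.054]
```

```bash
python3 -m creep '{"delta_pos":[[0,0,0],[-0.0012,0.0003,0.012],[0,0,0.012],[0,0,0.012],[0,0,0.012],[0,0,0.008],[0,0,0.006],[0,0,0.004],[0,0,0.004],[0,0,0.0035],[0,0,0],[0,0,0]],"twist":[[0.09,0.89,0.37],[0,0,0],[0,0,0],[0,0,0],[0,0,0],[0,0,0],[0,0,0],[0,0,0],[0,0,0],[0,0,0],[0,0,0],[0,0,0]]}' 1
python3 - <<'E'
from h import *
from workcell import *
R=Rrack(t=22); go(R,np.array([548.6,-200.7,56.6]))
p=camera_params("wrist"); im,d=get_image("wrist"); cv2.imwrite("pics/w8.png",im[:,:,::-1]); np.savez("w8.npz",im=im,d=d,K=p["camera_matrix"],E=p["extrinsics"]); greens("w8.npz")
for f in ("w3.npz","w8.npz"):
    im=np.load(f)["im"]; h=cv2.cvtColor(im,cv2.COLOR_RGB2HSV); m=(h[...,0]>45)&(h[...,0]<90)&(h[...,1]>110); m[:,335:]=0;m[:,:180]=0; v,u=np.nonzero(m); print(f,u.min(),u.max(),v.min(),v.max())
E
```

```text
t: 15.78
ee_pos: [549.3, -201.2, 58.6]
orientation: [3.041, -0.254, 0.594]
ft_force: [-0.2, -0.4, 0.3]
width: 87.5
grasp_force: 0.0
t 15.78 pos [ 549.3 -201.2   58.6] F [-0.2 -0.4  0.3] w 87.5 g 0.0
twist [ 0.02 -0.12  0.04] dpos in now [-1.49 -0.38  1.53] in final [-1.48 -0.38  1.53] dist 2.2
px [258.1 250.4  96.4 116.2] X [ 546.3 -201.2   74.7] n [-0.555  0.095  0.826] mean [ 545.7 -201.1   74.2]
px [453.6 240.6  70.5 130.7] X [ 534.6 -303.4   78.4] n [-0.532  0.116  0.839] mean [ 534.9 -303.6   78.7]
w3.npz 199 316 206 297
w8.npz 200 316 202 297
```

The blank is centred between the fingertips (columns 200–316), so I close and lift.

```bash
python3 -m creep '{"delta_pos":[[-0.0015,0,0.0005],[0,0,0],[0,0,0],[0,0,0],[0,0,0],[0,0,0],[0,0,0],[0,0,0],[0,0,0]],"twist":[[0,0,0],[0,0,0],[0,0,0],[0,0,0],[0,0,0],[0,0,0],[0,0,0],[0,0,0],[0,0,0]]}' 0.5
python3 -m creep '{"delta_pos":[[-0.0009,0,-0.0039],[-0.0009,0,-0.0039],[-0.0022,0,-0.0097],[-0.0022,0,-0.0097],[-0.0045,0,-0.0195],[-0.0045,0,-0.0195],[-0.0045,0,-0.0195],[0,0,0],[0,0,0]],"twist":[[0,0,0],[0,0,0],[0,0,0],[0,0,0],[0,0,0],[0,0,0],[0,0,0],[0,0,0],[0,0,0]]}'
python3 - <<'E'
from h import *
from workcell import *
o=get_obs(); p=camera_params("wrist"); im,d=get_image("wrist"); cv2.imwrite("pics/w9.png",im[:,:,::-1]); np.savez("w9.npz",im=im,d=d,K=p["camera_matrix"],E=p["extrinsics"])
m,nt=held("w9.npz",o["ee_pos"],o["orientation"])
R=down(7.87)*Ro.from_euler('y',-12.25,degrees=True); print(R.apply(nt)); go(R,[651.5,151,140])
E
```

```text
t: 16.58
ee_pos: [548.3, -201.1, 57.7]
orientation: [3.041, -0.253, 0.595]
ft_force: [-1.8, 0.3, 4.0]
width: 64.3
grasp_force: 30.0
t: 17.33
ee_pos: [498.2, -192.8, 130.7]
orientation: [3.04, -0.254, 0.597]
ft_force: [0.4, 0.0, 0.0]
width: 63.5
grasp_force: 30.0
px [391.9 177.5  69.7  84.5] X [ 526.3 -305.6   73.4] n [-0.564  0.1    0.82 ] mean [ 525.9 -305.5   73.1]
px [258.8 248.4  97.4 117.8] X [ 496.2 -193.3  147.7] n [-0.557  0.097  0.825] mean [ 495.5 -193.2  147.2]
disc in tool: mid [  5.75   0.87 -11.55] n [-0.211 -0.002 -0.977] pitch 12.21
[4.56750566e-04 1.93913777e-03 9.99998016e-01]
t 17.38 pos [ 498.4 -192.8  130. ] F [ 0.3 -0.8 -0.3] w 64.1 g 30.0
twist [  1.59 -34.16 -17.61] dpos in now [  90.88 -364.41   25.86] in final [ 192.07 -319.59  -51.94] dist 376.5
```

```bash
python3 -m creep '{"delta_pos":[[0,0,0],[0,0,0],[0,0,0],[0,0,0],[0,0,0],[0,0,0],[0,0,0],[0,0,0],[0.016,-0.0266,-0.0043],[0.016,-0.0266,-0.0043],[0.016,-0.0266,-0.0043],[0.016,-0.0266,-0.0043],[0.016,-0.0266,-0.0043],[0.016,-0.0266,-0.0043],[0.016,-0.0266,-0.0043],[0.016,-0.0266,-0.0043],[0.016,-0.0266,-0.0043],[0.016,-0.0266,-0.0043],[0.016,-0.0266,-0.0043],[0.016,-0.0266,-0.0043]],"twist":[[0.2,-4.27,-2.2],[0.2,-4.27,-2.2],[0.2,-4.27,-2.2],[0.2,-4.27,-2.2],[0.2,-4.27,-2.2],[0.2,-4.27,-2.2],[0.2,-4.27,-2.2],[0.2,-4.27,-2.2],[0,0,0],[0,0,0],[0,0,0],[0,0,0],[0,0,0],[0,0,0],[0,0,0],[0,0,0],[0,0,0],[0,0,0],[0,0,0],[0,0,0]]}'
python3 -m creep '{"delta_pos":[[0,0,0],[0,0,0],[0,0,0]],"twist":[[0,0,0],[0,0,0],[0,0,0]]}' >/dev/null
python3 - <<'E'
from h import *
from workcell import *
o=get_obs(); p=camera_params("wrist"); im,d=get_image("wrist"); cv2.imwrite("pics/w10.png",im[:,:,::-1]); np.savez("w10.npz",im=im,d=d,K=p["camera_matrix"],E=p["extrinsics"])
m,nt=held("w10.npz",o["ee_pos"],o["orientation"]); print(Ro.from_rotvec(o["orientation"]).apply(nt)); s=circ2("w10.npz",np.array(o["ee_pos"])); domes("w10.npz")
R=down(7.87)*Ro.from_euler('y',-12.25,degrees=True); q=np.array(o["ee_pos"])+[651.4-s[0],150.2-s[1],0]; q[2]=75; go(R,q)
E
```

```text
t: 19.05
ee_pos: [651.6, 152.6, 137.5]
orientation: [3.102, 0.214, -0.337]
ft_force: [-0.6, 0.4, 0.5]
width: 64.1
grasp_force: 30.0
px [103.  184.5  69.1  88.6] X [638.3 268.2  74.9] n [-0.018  0.017  1.   ] mean [637.8 268.2  74.9]
px [258.8 249.6  99.8 117.4] X [657.1 150.2 153.4] n [-0.174 -0.018  0.985] mean [656.1 150.  153.3]
disc in tool: mid [  4.72   1.27 -12.13] n [-0.383 -0.007 -0.924] pitch 22.5
[-0.17380678 -0.01759501  0.98462258]
z 153.9 free [652.81 149.61  31.39] fixed r [651.93 149.48] from TCP [ 1.34 -1.04]
A 5266 top [651.1 150.4  61.3] res 0.42 model [651.8 150.1]
B 5
t 19.35 pos [650.6 150.  138. ] F [-0.6 -0.3 -0.7] w 64.1 g 30.0
twist [-0.04  0.18 -0.01] dpos in now [13.24 -1.3  61.64] in final [13.05 -1.34 61.68] dist 63.1
```

```bash
cat >> h.py <<'E'
def plane(f):
    im,d,P,K,E=load(f); hsv=cv2.cvtColor(im,cv2.COLOR_RGB2HSV)
    g=(hsv[...,0]>45)&(hsv[...,0]<90)&(hsv[...,1]>100)&(hsv[...,2]>92); v,u=np.mgrid[0:384,0:512]
    g&=(abs(u-259)<55)&(v>185)&(v<290); g=cv2.erode(g.astype(np.uint8),np.ones((5,5)))>0
    Q=P[g&(d>0)]; 
    for _ in range(2):
        c=Q.mean(0); n=np.linalg.svd(Q-c,full_matrices=False)[2][2]; n*=np.sign(n[2]); r=(Q-c)@n; Q=Q[abs(r)<3*r.std()]
    print(f,len(Q),"n",n.round(3),"pitch about tool y",np.degrees(n[:2]@ex).round(2),"roll",np.degrees(n[:2]@ey).round(2),"rms",r.std().round(2),"c",c.round(1))
E
python3 - <<'E'
from h import *
from workcell import *
p=camera_params("wrist"); im,d=get_image("wrist"); np.savez("w11.npz",im=im,d=d,K=p["camera_matrix"],E=p["extrinsics"])
cv2.imwrite("pics/w11.png",im[:,:,::-1])
for f in("w5.npz","w6.npz","w10.npz","w11.npz"): plane(f)
E
```

```text
w5.npz 6445 n [-0.017 -0.001  1.   ] pitch about tool y -0.97 roll 0.1 rms 0.48 c [528.4 133.4 151.6]
w6.npz 6435 n [-0.018 -0.001  1.   ] pitch about tool y -1.05 roll 0.1 rms 0.47 c [538.5 135.3  92.9]
w10.npz 6952 n [-0.009 -0.     1.   ] pitch about tool y -0.49 roll 0.04 rms 0.48 c [656.3 150.  153.9]
w11.npz 6952 n [-0.01  0.    1.  ] pitch about tool y -0.58 roll 0.09 rms 0.48 c [656.2 149.4 154.3]
```

View pics/w11.png

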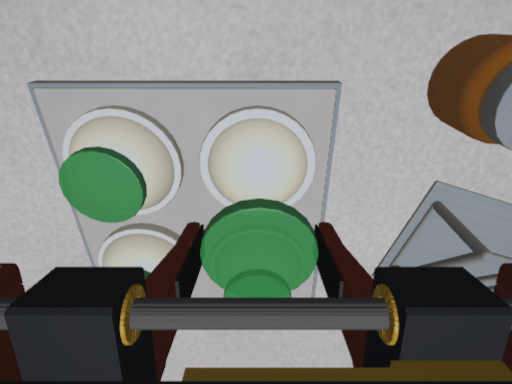

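The blank is still held level at (259,250). A second green shape shows at (258,288), so I check the depth along that column.

```bash
python3 - <<'E'
from h import *
from workcell import *
im,d,P,K,E=load("w11.npz"); hsv=cv2.cvtColor(im,cv2.COLOR_RGB2HSV)
for v in list(range(194,218,3))+list(range(260,302,4)): print(v,hsv[v,259],P[v,259].round(1))
o=get_obs(); print(o["ee_pos"]); s=circ2("w11.npz",np.array(o["ee_pos"]))
# contour limited to rows<250
import h
E
```

```text
194 [ 53   5 195] [637.3 146.8  59.5]
197 [ 41  10 195] [633.7 146.3  58.1]
200 [ 65 116  77] [684.2 153.2 147.7]
203 [ 66 118  78] [683.8 153.1 150. ]
206 [ 66 124  84] [684.9 153.3 154.6]
209 [ 67 109 154] [683.5 153.1 155.2]
212 [ 67 128 141] [681.6 152.8 154.8]
215 [ 67 130 139] [680.  152.6 155.1]
260 [ 67 129 138] [650.1 148.5 154.2]
264 [ 67 130 139] [646.8 148.1 153.7]
268 [ 68 135 134] [644.4 147.7 154.2]
272 [ 67 153 115] [641.1 147.3 153.9]
276 [ 67 144 135] [638.8 147.  154.7]
280 [ 67 153 132] [635.5 146.5 154.4]
284 [ 67 151 133] [631.9 146.  153.9]
288 [ 67 151 132] [628.  145.5 153.3]
292 [ 67 153 132] [626.1 145.2 154.6]
296 [ 68 155 132] [622.7 144.8 154.5]
300 [120  13  38] [699.7 155.3 224.7]
[650.68142288 149.64573564 138.39621062]
z 154.2 free [652.77 149.04  31.39] fixed r [651.89 148.91] from TCP [ 1.21 -0.74]
```

```bash
python3 -m creep '{"delta_pos":[[0.0020,-0.0014,0.010],[0.0020,0,0.010],[0.0020,0,0.010],[0.0020,0,0.010],[0.0020,0,0.010],[0.0020,0,0.010],[0.0012,0,0.006],[0.0012,0,0.006],[0.0008,0,0.003],[0.0005,0,0.0024],[0,0,0],[0,0,0],[0,0,0]],"twist":[[0,0,0],[0,0,0],[0,0,0],[0,0,0],[0,0,0],[0,0,0],[0,0,0],[0,0,0],[0,0,0],[0,0,0],[0,0,0],[0,0,0],[0,0,0]]}' >/dev/null; python3 chk.py
python3 - <<'E'
from h import *
from workcell import *
o=get_obs(); p=camera_params("wrist"); im,d=get_image("wrist"); np.savez("w12.npz",im=im,d=d,K=p["camera_matrix"],E=p["extrinsics"])
s=circ2("w12.npz",np.array(o["ee_pos"])); plane("w12.npz"); P=load("w12.npz")[2]; print(P[198:214:3,259].round(1).tolist(),o["ee_pos"])
E
```

```text
[650.35, 152.19, 60.8] [0.34, 0.35, -0.54] 20.48
z 77.0 free [652.47 151.26  31.37] fixed r [651.57 151.12] from TCP [ 1.22 -1.07]
w12.npz 6970 n [-0.013 -0.001  1.   ] pitch about tool y -0.74 roll 0.05 rms 0.48 c [655.9 151.6  77. ]
[[684.9, 155.6, 70.2], [683.9, 155.4, 71.5], [684.6, 155.5, 75.5], [683.9, 155.4, 77.3], [682.4, 155.2, 77.5], [680.3, 154.9, 77.0]] [650.34517985 152.1923879   60.79999722]
```

```bash
python3 -m creep '{"delta_pos":[[-0.0004,0.0007,0.001],[0.0001,0,0.001],[0.0002,0,0.001],[0.0002,0,0.0006],[0,0,0],[0,0,0]],"twist":[[0,0,0],[0,0,0],[0,0,0],[0,0,0],[0,0,0],[0,0,0]]}' >/dev/null; python3 chk.py &&
python3 -m creep '{"delta_pos":[[0.0001,0,0.0004],[0,0,0],[0,0,0]],"twist":[[0,0,0],[0,0,0],[0,0,0]]}' >/dev/null && python3 chk.py &&
python3 -m creep '{"delta_pos":[[0.0001,0,0.0004],[0,0,0],[0,0,0]],"twist":[[0,0,0],[0,0,0],[0,0,0]]}' >/dev/null && python3 chk.py &&
python3 -m creep '{"delta_pos":[[0.0001,0,0.0004],[0,0,0],[0,0,0]],"twist":[[0,0,0],[0,0,0],[0,0,0]]}' >/dev/null && python3 chk.py &&
python3 -m creep '{"delta_pos":[[0.0001,0,0.0004],[0,0,0],[0,0,0]],"twist":[[0,0,0],[0,0,0],[0,0,0]]}' >/dev/null && python3 chk.py &&
python3 -m creep '{"delta_pos":[[0.0001,0,0.0004],[0,0,0],[0,0,0]],"twist":[[0,0,0],[0,0,0],[0,0,0]]}' >/dev/null && python3 chk.py &&
python3 -m creep '{"delta_pos":[[0.0001,0,0.0004],[0,0,0],[0,0,0]],"twist":[[0,0,0],[0,0,0],[0,0,0]]}' >/dev/null && python3 chk.py &&
python3 -m creep '{"delta_pos":[[0.0001,0,0.0004],[0,0,0],[0,0,0]],"twist":[[0,0,0],[0,0,0],[0,0,0]]}' >/dev/null && python3 chk.py &&
python3 -m creep '{"delta_pos":[[0.0001,0,0.0004],[0,0,0],[0,0,0]],"twist":[[0,0,0],[0,0,0],[0,0,0]]}' >/dev/null && python3 chk.py
```

```text
[649.34, 151.29, 56.63] [-0.19, -0.83, -0.0] 21.03
[649.44, 151.34, 56.36] [-0.16, 0.15, -0.14] 21.28
[649.42, 151.34, 55.89] [-0.41, -0.02, -0.68] 21.53
[649.47, 151.32, 55.53] [0.74, 0.06, -0.65] 21.78
[649.51, 151.32, 55.18] [-0.44, 0.85, -0.11] 22.03
[649.56, 151.36, 55.06] [-0.85, 0.12, 3.62] 22.28
```

Contact came where expected, so I release and rise.

```bash
python3 -m creep '{"delta_pos":[[0,0,0],[0,0,0],[0,0,0],[0,0,0],[0,0,0],[0,0,0]],"twist":[[0,0,0],[0,0,0],[0,0,0],[0,0,0],[0,0,0],[0,0,0]]}' 0.95 >/dev/null; python3 chk.py
python3 -m creep '{"delta_pos":[[-0.0004,0,-0.002],[-0.0008,0,-0.004],[-0.0016,0,-0.008],[-0.0031,0,-0.0145],[-0.0042,0,-0.0196],[-0.0042,0,-0.0196],[-0.0042,0,-0.0196],[-0.0042,0,-0.0196],[-0.0042,0,-0.0196],[0,0,0],[0,0,0],[0,0,0]],"twist":[[0,0,0],[0,0,0],[0,0,0],[0,0,0],[0,0,0],[0,0,0],[0,0,0],[0,0,0],[0,0,0],[0,0,0],[0,0,0],[0,0,0]]}' | grep -E "^t|ee_pos|width"
python3 - <<'E'
from h import *
from workcell import *
for n in("wrist","scene"):
    p=camera_params(n); im,d=get_image(n); cv2.imwrite(f"pics/{n}_end.png",im[:,:,::-1]); np.savez(f"{n}_end.npz",im=im,d=d,K=p["camera_matrix"],E=p["extrinsics"])
    greens(f"{n}_end.npz",80)
c=np.load("scene_end.npz")["im"][120:260,120:360,::-1]; w=np.load("wrist_end.npz")["im"][...,::-1]
cv2.imwrite("pics/end.png",np.vstack([cv2.resize(c,(500,290)),cv2.resize(w,(500,300))]))
E
```

```text
[649.42, 151.33, 54.56] [0.72, 0.48, -0.44] 22.78
t: 23.78
ee_pos: [649.8, 151.3, 184.1]
width: 83.5
px [258.9 158.6  64.8  67.6] X [654.2 150.6  71.3] n [-0.006 -0.001  1.   ] mean [646.4 149.   71.3]
px [126.7 160.7  61.   74.3] X [637.5 268.5  74.9] n [-0.024  0.023  0.999] mean [637.  268.5  74.9]
px [135.3 252.5  19.9  45.9] X [531.3 266.6  76.6] n [ 0.002 -0.016  1.   ] mean [531.8 266.8  76.6]
px [258.7 263.   48.2  57.4] X [537.7 134.8  80.1] n [0.023 0.007 1.   ] mean [537.4 134.7  80.1]
px [159.9 157.4   5.5  18. ] X [ 539.3 -295.2   79.7] n [-0.655  0.078  0.752] mean [ 538.8 -297.1   79.4]
px [279.3 187.   11.1  19.4] X [539.5 137.1  78.1] n [-0.044  0.009  0.999] mean [539.7 136.7  78.1]
px [316.  192.   14.1  18.4] X [518.8 255.4  74.4] n [-0.038  0.015  0.999] mean [518.8 255.3  74.4]
px [273.6 215.5  15.5  19.1] X [655.  153.6  69.5] n [-0.034  0.002  0.999] mean [654.9 153.8  69.5]
px [312.4 220.   15.4  19.2] X [636.6 272.6  73.1] n [-0.058 -0.022  0.998] mean [636.8 272.4  73.1]
```

View pics/end.png

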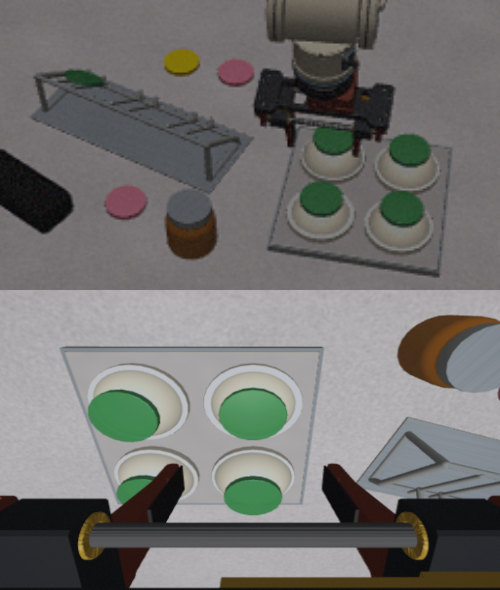

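All four formers carry level blanks: the four green discs in the lower half, and the same four in the scene crop. The third spare still lies in the rack, and the gripper is clear.

```bash
python3 -c "
from workcell import *
print(close_job())"
```

```text
the job is handed in; nothing more can be done
None
```

The job is handed in at about 24 s: both bare formers now carry a level blank, set down at about 3–4 N. The third spare lies untouched in the rack, and the last pictures show everything else undisturbed.

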